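Unload the curing box into the return case

ROBOT

A 6-joint arm with a two-finger parallel gripper is mounted at the origin on the work surface. World frame = base frame: x ahead of the robot, y to its left, z up, the work surface at z = 0. Lengths are in m, angles in rad, forces in N, time in s.
With the tool pointing down it reaches from about 0.325 to 0.775 m from the base axis. Payload 9.3 kg.
Tool frame: the origin (TCP) lies on the centre line of the jaws, within the pads' length; the fingertips stand 17 mm ahead of it and the grasp point (between the pads) lies 2 mm behind it; z points along the fingers, y is the line along which they close (so a half turn about z gives the same grasp; the last joint's range is limited). The gripper opens to 85 mm and grips with 20 to 120 N. Pads are 22 mm wide; open, the fingers measure 114 mm over their backs; the gripper's body (76 mm by 85 mm) begins 54 mm behind the grasp point. The pads swing forward as they close: fully open they stand 13 mm farther back than shut.
Start: joints at [-1.426, 0.259, 0.021, 1.334, 0, 1.418], TCP at [0.161, -0.526, 0.248] pointing down, gripper open.
Joint ranges: [-3.04, 3.04], [-0.91, 1.82], [-1.04, 1.36], [-1.92, 1.95], [-1.52, 1.45], [-3.14, 3.14]. Speed limits (rad/s): [2.22, 2.22, 2.79, 3.14, 3.14, 3.14].

INTERFACE

Orientations are given as a unit quaternion [x, y, z, w].
In Python, from rig import manip gives the robot as it stands. The module is installed in compiled form; this text tells all that it offers.
- The arm moves only by the tool arm_command, never from a script. Its arguments are lists of equal length, an entry for each row: "dp": the shift along the tool's x, y, z in m, a list of three; "roll": the turn about the tool's z in rad; "fingers": the opening, from -1 (shut) to 1 (fully open). A call has 1 to 8 rows; each row is the pose to reach, as a shift and turn from the pose commanded when the call began, along the tool's axes at that moment; what a row does not reach only later rows make up. A row lasts 1/8 s, in which the tool goes at most 62.5 mm and 10.7 degrees, less where a joint would pass 70% of its speed; a pose out of reach is approached as far as the arm can. A call with a gripper value outside its range is refused whole. The fingers move at their own pace and stop on an object; the grip force is fixed at half the most. Time passes only in rows, so rows that repeat a pose let the fingers close. It gives the time, the measured TCP pose, the force, the opening and the grip force at its end, in the units of the state.
- manip.observe(): the state, without advancing time (a new reading comes with each control period).
- manip.snapshot(name): name is "scene" or "top"; returns a dict with "image" (480x640x3 uint8, red, green, blue), "depth" (480x640 float32, m along the optical axis (not along the pixel's ray), 0 where there is no reading), "vertical_fov" (degrees; the focal length in pixels is half the picture's height over the tangent of half this angle, whatever the lens; pixels are square), "cx", "cy" (the principal point, pixels), "camera_from_world" (4x4, takes a point from world to camera coordinates). Camera axes: x right, y down, z forward; pixel columns grow to the right and rows downward; lengths in m; the calibration is good to about 2 mm. A picture is of the moment at which its call begins.
- manip.hand_in(): hands the job in; it is judged then, once.
The state is a dict: "time_s": time; "q": joint angles; "dq": joint speeds; "joint_efforts": joint torques, N m; "position": TCP position; "eef_rot": TCP orientation; "contact_force": force on the tool from outside, world axes, zero at the start; "wrist_torque": the same for the moment, N m; "gripper_width": finger opening in m; "gripper_force": force on a finger pad.
Only numpy, scipy, OpenCV 4.12 (cv2) and the standard library are available. Lean on these libraries where they do the work, as an engineer would, in place of code of your own. Each camera call takes 0.05 s, during which the arm holds its last target. There are 200 camera calls.

TASK

The phone in its clamp jig has finished curing: lift the return case's lid by its orange lip until it rests back on its stop and leave it open, then take the jig by its red grip off the curing box's tray and set it down gently, level, flat on the floor of the case. With the jig out, push the empty tray fully in and then push the amber door fully shut. Keep the jig level all the way and leave the other things on the bench where they are.

Things in the scene. Friction and masses are not known exactly. Their poses are not given: they have to be found in the camera images.
- case: Dark open-topped case fixed to the bench, outside 140 (its x) x 180 (its y) x 75 mm high, walls and floor 5 mm thick, inside 130 x 170 mm. Origin at the centre of its underside. Its front, where the lid's lip is, faces its -x; the hinge is along its +x rim. Two steel tabs behind the hinge are the lid's stop.
- lid (a joint): Hinge of the case's grey lid: 0 shut, grows as it lifts, 1.85 rad (leaning back past upright) on its stop. The lid (0.22 kg, 8 mm thick, 140 x 180 mm) is not sprung: below upright it falls shut, past upright it falls back onto its stop.
- lid_hinge (a point): Point on the lid's hinge line (parallel to the case's y), mid-width, at the lid's underside, 75 mm above the bench.
- lid_lip (a point): Middle of the front edge of the orange lip, at its underside; 175 mm from the hinge. The lip is 90 mm wide, 8 mm thick and sticks out 35 mm past the case's front wall, with free space below it.
- jig: Aluminium clamp jig with a black phone clamped in it, 76 (x) x 140 (y) x 54 mm high, 0.35 kg, one rigid piece. Origin at the centre of its underside. At the start it lies on the pulled-out tray, its underside 50 mm above the bench.
- jig_grip (a point): On the red grip block on top of the jig, 44 mm above the jig's underside. The block is 50 mm long (jig x), 22 mm wide (jig y, the way to grip it), from 32 to 54 mm above the underside; a 16 mm wide bridge lies under it and the phone's face is 17 mm above the underside.
- curing_box: White curing box fixed to the bench, 170 (x) x 190 (y) x 115 mm high, open at its front, which faces its -x. Origin at the centre of its underside; the front face is at its x = -85 mm.
- tray (a joint): Pull-out tray of the curing box: 0 fully in (its front lip flush with the box's front face), grows as it comes out along the box's -x, 0.14 m fully out. It slides with about 1.5 N.
- tray_front (a point): Middle of the top front edge of the tray's dark front lip, 68 mm above the bench; the lip spans 46 to 68 mm above the bench, is 168 mm wide and 6 mm thick. The tray's floor is 50 mm above the bench.
- door (a joint): Hinge of the amber door of the curing box: 0 fully shut against the front face, grows as it opens towards the box's -x and then on outwards, 2.3 rad at most. It stays where it is left. The door is 190 mm wide, 12 mm thick and spans 6 to 114 mm above the bench.
- door_hinge (a point): Point on the door's upright hinge line, at the box's -y front corner, 60 mm above the bench. Shut, the door runs from here 190 mm along the box's +y.
- door_edge (a point): Top of the door's free edge, on its outer face, 188 mm from the hinge line and 114 mm above the bench. A small steel pull stands 10 mm proud of the outer face, centred 172 mm from the hinge.
- open_phone: Bystander, not to be disturbed: an opened dark phone lying flat, 140 x 66 x 8 mm. Origin at its underside.
- tweezers: Bystander, not to be disturbed: steel tweezers lying flat, 130 mm long, 5 mm high. Origin at its underside.
- flux: Bystander, not to be disturbed: slim amber bottle standing upright, 26 mm across, 100 mm tall. Origin at its underside.
- tub: Bystander, not to be disturbed: white tub with a pink cap, 68 mm across, 85 mm tall. Origin at its underside.
- suction_cup: Bystander, not to be disturbed: red suction cup, 56 mm across, 36 mm tall. Origin at its underside.
Not all that is in view belongs to the job. Leave any green look-alike of the jig alone.

How it is judged:
By the outcome, as a careful person would: the job done as asked, in the order asked, and still so for the second after the job is handed in, with the robot touching nothing.
It also fails if it takes over 72 s, if anything falls off the work surface, if the arm or the gripper's body presses on something with over 40 N, if the wrist force passes 120 N, or if a joint passes its speed limit or range.

## Working session

There is one attempt and no reset: what is moved stays moved. The work goes in short steps, Python scripts to look and compute and a tool call to move; the robot and the scene stay as the last step left them, time stands still between calls to the robot, and variables do not carry over. Pictures are saved under pics/ and viewed, at most 10 in all, crops included, and the job is handed in when it is done.

Besides the shell and the picture viewer there is one more tool, called in YAML: its name, and indented under it one key for each argument. arm_command: Moves the arm, as the interface text tells. Its arguments: {"type":"object","properties":{"dp":{"type":"array"},"roll":{"type":"array"},"fingers":{"type":"array"}},"required":["dp","roll","fingers"]}

```bash
mkdir -p pics
cat > h.py <<'E'
import numpy as np, cv2
from rig import manip
def snap(n):
    s=manip.snapshot(n); s['f']=240/np.tan(np.radians(s['vertical_fov'])/2); s['T']=np.linalg.inv(s['camera_from_world']); return s
def pts(s):
    v,u=np.mgrid[0:480,0:640]; d=s['depth']
    P=np.stack([(u-s['cx'])/s['f']*d,(v-s['cy'])/s['f']*d,d],-1)
    return P@s['T'][:3,:3].T+s['T'][:3,3]
def ray(s,u,v,z):
    r=s['T'][:3,:3]@np.array([(u-s['cx'])/s['f'],(v-s['cy'])/s['f'],1]); o=s['T'][:3,3]
    return o+r*(z-o[2])/r[2]
def save(s,n): cv2.imwrite('pics/'+n,cv2.cvtColor(s['image'],cv2.COLOR_RGB2BGR))
E
python3 - <<'E'
from h import *
for n in('scene','top'):
    s=snap(n); save(s,n+'0.png'); np.savez(n+'0.npz',**s); print(n,s['vertical_fov'],s['cx'],s['cy'],s['T'].round(3).tolist(),(s['depth']>0).mean())
o=manip.observe(); print(o)
E
```

```text
scene 51.355951553511055 317.9536430563475 237.1859320221131 [[-0.82, 0.345, -0.458, 1.224], [0.573, 0.51, -0.642, 0.901], [0.012, -0.788, -0.616, 1.017], [0.0, 0.0, 0.0, 1.0]] 0.996005859375
top 46.598831010942654 319.2011065001497 241.0255933417401 [[-0.033, -0.98, 0.198, 0.205], [-0.999, 0.033, -0.008, -0.029], [0.001, -0.198, -0.98, 1.77], [0.0, 0.0, 0.0, 1.0]] 0.9962565104166666
{'time_s': 0.1, 'q': array([-1.42558894e+00,  2.59150670e-01,  2.08316592e-02,  1.33369769e+00,
       -2.80381346e-06,  1.41820081e+00]), 'dq': array([-4.38908358e-05, -8.72378306e-05,  3.48323256e-04, -2.92561222e-04,
        5.24627630e-04, -4.56486940e-04]), 'joint_efforts': array([ 7.52652122e-03, -5.56689191e+01,  3.45073199e+01,  1.15233715e-02,
       -8.59081570e-05, -3.51050836e-06]), 'position': array([ 0.16134455, -0.52556022,  0.24771622]), 'eef_rot': array([ 9.88934462e-01,  1.48351801e-01,  8.52162312e-07, -6.10186648e-04]), 'contact_force': array([0.62118424, 0.67240121, 0.17746926]), 'wrist_torque': array([-0.03081809, -0.00211472,  0.01451622]), 'gripper_force': 0.0, 'gripper_width': 0.08513705005227085}
```

View pics/scene0.png

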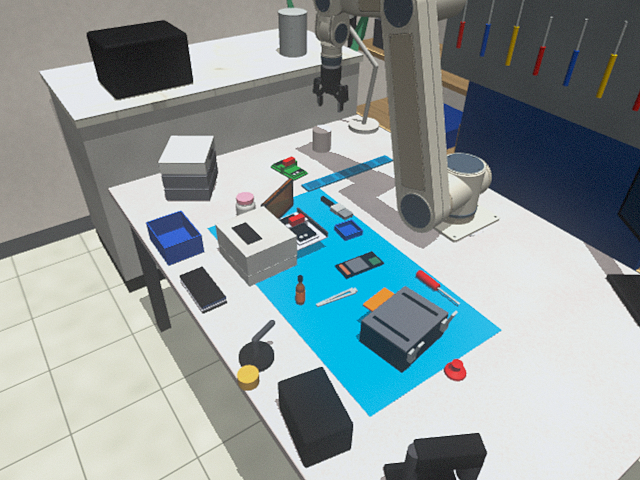

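View pics/top0.png

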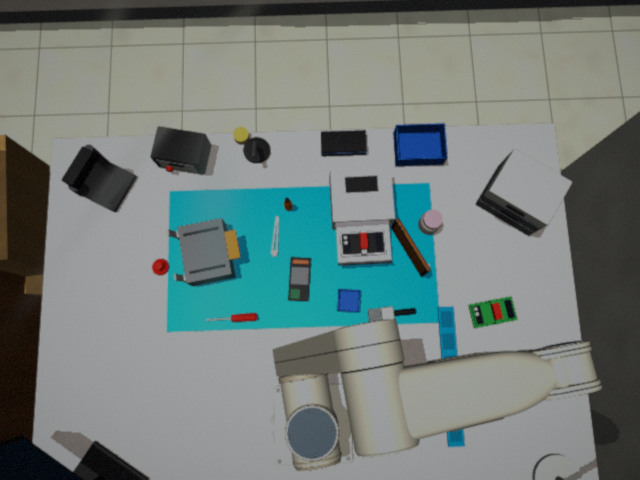

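Scene: case with its orange lip at scene (378,300) / top (232,245). Candidates for the jig: red grip on the tray at scene (297,217) / top (363,242), and the green look-alike at scene (290,166) / top (492,311). Other red things are the suction cup at top (160,267), the screwdriver at (245,317) and a red bit at (169,168). I choose the grip on the tray at the white box (aluminium and black). The amber door is at top (410,247).

```bash
cat > m.py <<'E'
from h import *
def blob(s,P,hs,box,zr):
    hsv=cv2.cvtColor(s['image'],cv2.COLOR_RGB2HSV); m=np.zeros((480,640),bool)
    for lo,hi in hs: m|=cv2.inRange(hsv,np.array(lo),np.array(hi))>0
    u0,v0,u1,v1=box; k=np.zeros_like(m); k[v0:v1,u0:u1]=1
    return m&k&(P[...,2]>zr[0])&(P[...,2]<zr[1])&(s['depth']>0)
def rect(p): 
    c,wh,a=cv2.minAreaRect((p[:,:2]*1000).astype(np.float32)); return np.round(c,1),np.round(wh,1),round(a,2)
E
python3 - <<'E'
from m import *
red=[((0,130,80),(8,255,255)),((172,130,80),(180,255,255))]; org=[((8,130,120),(22,255,255))]; gray=[((0,0,60),(180,70,255))]; anyc=[((0,0,0),(180,255,255))]
B={'scene':dict(grip=(red,(275,205,325,235),(.06,.13)),lip=(org,(355,280,400,320),(.04,.11)),lid=(anyc,(350,270,470,370),(.078,.092)),box=(anyc,(210,200,305,290),(.108,.122)),door=(anyc,(255,170,300,225),(.02,.112)),doortop=(anyc,(262,170,300,225),(.108,.12)),tray=(anyc,(280,200,335,260),(.055,.075))),
'top':dict(grip=(red,(350,225,380,260),(.06,.13)),lip=(org,(220,225,245,265),(.04,.11)),lid=(anyc,(165,205,245,290),(.078,.092)),box=(anyc,(320,165,405,225),(.108,.122)),door=(anyc,(390,215,435,280),(.02,.112)),doortop=(anyc,(390,215,435,280),(.108,.125)),tray=(anyc,(330,220,396,270),(.06,.075)))}
for n in B:
    s=snap(n);P=pts(s);img=s['image']
    for k,(hs,b,z) in B[n].items():
        m=blob(s,P,hs,b,z); p=P[m]
        if len(p)<5: print(n,k,len(p)); continue
        vv,uu=np.nonzero(m)
        print(n,k,len(p),'med',np.median(p,0).round(4),'zr',np.percentile(p[:,2],[5,50,95]).round(4),'px',uu.mean().round(),vv.mean().round(),'rect',rect(p))
s=snap('scene');a=cv2.resize(s['image'][165:285,205:345],None,fx=5,fy=5,interpolation=cv2.INTER_CUBIC)[:, :700]
t=snap('top');b=cv2.resize(t['image'][160:285,320:440],None,fx=4,fy=4,interpolation=cv2.INTER_CUBIC)
cv2.imwrite('pics/jig.png',a[...,::-1]); 
b2=cv2.resize(t['image'][160:290,150:440],None,fx=2.75,fy=2.75,interpolation=cv2.INTER_CUBIC); cv2.imwrite('pics/topcrop.png',b2[...,::-1])
E
```

```text
scene grip 104 med [ 0.5431 -0.1698  0.1018] zr [0.0687 0.1018 0.1062] px 296.0 218.0 rect (array([ 527.6, -198.9]), array([102.,  48.]), 53.58)
scene lip 310 med [0.5504 0.2311 0.0826] zr [0.08   0.0826 0.0855] px 378.0 299.0 rect (array([549. , 230.7]), array([89.5, 36.4]), 9.33)
scene lid 3311 med [0.5421 0.3144 0.083 ] zr [0.0798 0.083  0.0866] px 402.0 317.0 rect (array([535.8, 308.4]), array([185.1, 195.8]), 10.01)
scene box 2366 med [ 0.6934 -0.1679  0.1147] zr [0.1109 0.1147 0.118 ] px 255.0 231.0 rect (array([ 662.5, -185.9]), array([227.8, 218.1]), 1.63)
scene door 802 med [ 0.5276 -0.3084  0.0754] zr [0.0277 0.0754 0.1108] px 283.0 205.0 rect (array([ 487.4, -370.4]), array([476.4, 138.9]), 57.06)
scene doortop 374 med [ 0.6083 -0.24    0.114 ] zr [0.1101 0.114  0.1175] px 272.0 207.0 rect (array([ 548.2, -275.5]), array([269.2, 100.6]), 59.05)
scene tray 659 med [ 0.5392 -0.1383  0.0657] zr [0.0565 0.0657 0.0713] px 301.0 231.0 rect (array([ 518. , -172.6]), array([303.5, 147.5]), 58.5)
top grip 125 med [ 0.5386 -0.1763  0.1028] zr [0.0886 0.1028 0.1091] px 363.0 241.0 re
[... 212 characters left out ...]
.5307 0.3059 0.083 ] zr [0.0787 0.083  0.0891] px 207.0 250.0 rect (array([529.9, 305.8]), array([182.2, 195.9]), 9.13)
top box 3030 med [ 0.6815 -0.1781  0.1143] zr [0.1091 0.1143 0.1201] px 362.0 195.0 rect (array([ 676.2, -187.3]), array([189.3, 207.8]), 1.42)
top door 833 med [ 0.5578 -0.3415  0.0744] zr [0.0274 0.0744 0.1108] px 414.0 240.0 rect (array([ 529.5, -333.4]), array([147.3, 190.5]), 88.95)
top doortop 304 med [ 0.5246 -0.3211  0.1135] zr [0.1092 0.1135 0.1196] px 411.0 243.0 rect (array([ 527.4, -318.4]), array([207.3,  24.4]), 30.95)
top tray 831 med [ 0.5311 -0.1779  0.0661] zr [0.0608 0.0661 0.0722] px 364.0 246.0 rect (array([ 540.7, -185.6]), array([134.2, 195. ]), 1.44)
```

View pics/jig.png

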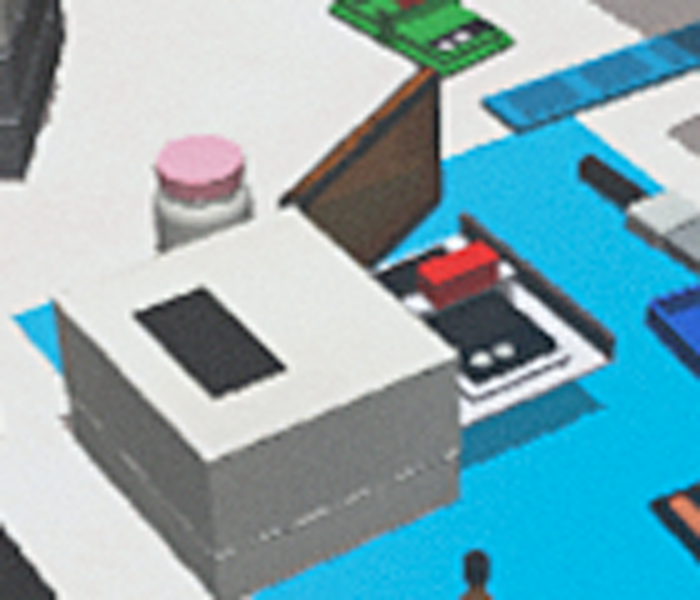

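View pics/topcrop.png

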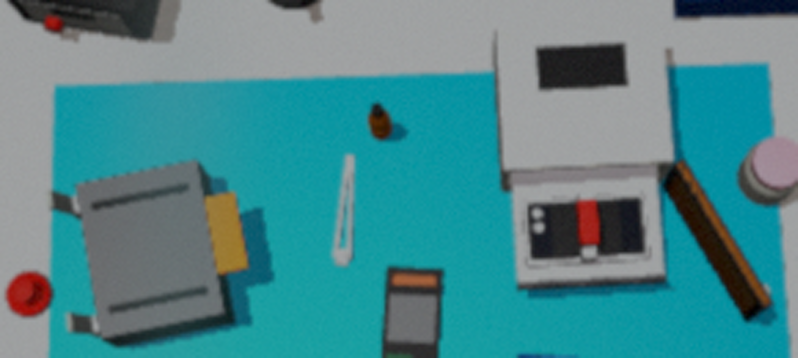

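The close crop confirms the choice: red grip across the black phone on the white tray. The green look-alike is apart, at the top of the crop. Now move to in front of the lid lip.

arm_command:
  dp:
    - [0.583, -0.557, 0]
    - [0.583, -0.557, 0]
    - [0.583, -0.557, 0]
    - [0.583, -0.557, 0]
    - [0.583, -0.557, 0]
    - [0.583, -0.557, 0]
    - [0.583, -0.557, 0]
    - [0.583, -0.557, 0]
  roll: [-1.435, -1.435, -1.435, -1.435, -1.435, -1.435, -1.435, -1.435]
  fingers: [-1, -1, -1, -1, -1, -1, -1, -1]

```text
time_s: 1.3
position: [0.4063, -0.0876, 0.2486]
eef_rot: [0.646, 0.764, 0.0, 0.001]
contact_force: [0.7, -1.5, 0.4]
gripper_width: -0.0001
gripper_force: 0.0
```

```bash
cat > go.py <<'E'
# usage: go.py x y z [yaw_deg] ... targets; prints dp, roll in tool axes
import sys; from h import *
from scipy.spatial.transform import Rotation as R
o=manip.observe(); p=o['position']; r=R.from_quat(o['eef_rot']).as_matrix(); yaw=np.degrees(np.arctan2(r[1,0],r[0,0]))
print('t',round(o['time_s'],2),'p',p.round(4),'yaw',yaw.round(2),'q',o['q'].round(2),'F',o['contact_force'].round(1),'w',round(o['gripper_width'],4))
for a in sys.argv[1:]:
    v=[float(x) for x in a.split(',')]; y=v[3] if len(v)>3 else yaw
    d=(yaw-y+180)%360-180; print(a,'dp',(r.T@(np.array(v[:3])-p)).round(4).tolist(),'roll',round(np.radians(d),3))
E
python3 go.py 0.555,0.177,0.20,99.4 0.555,0.177,0.075,99.4
```

```text
t 1.3 p [ 0.4063 -0.0876  0.2486] yaw 99.55 q [-0.41  0.03 -0.26  1.28 -0.    0.99] F [ 0.7 -1.5  0.4] w -0.0001
0.555,0.177,0.20,99.4 dp [0.2363, 0.1905, 0.0486] roll 0.003
0.555,0.177,0.075,99.4 dp [0.2364, 0.1904, 0.1736] roll 0.003
```

arm_command:
  dp:
    - [0.236, 0.19, 0.049]
    - [0.236, 0.19, 0.049]
    - [0.236, 0.19, 0.049]
    - [0.236, 0.19, 0.049]
    - [0.236, 0.19, 0.049]
    - [0.236, 0.19, 0.174]
    - [0.236, 0.19, 0.174]
    - [0.236, 0.19, 0.174]
  roll: [0.003, 0.003, 0.003, 0.003, 0.003, 0.003, 0.003, 0.003]
  fingers: [-1, -1, -1, -1, -1, -1, -1, -1]

```text
time_s: 2.3
position: [0.5521, 0.1737, 0.0705]
eef_rot: [0.649, 0.761, -0.003, -0.003]
contact_force: [-1.0, 0.7, 0.7]
gripper_width: -0.0002
gripper_force: 0.0
```

```bash
python3 go.py
python3 - <<'E'
from m import *
org=[((8,130,120),(22,255,255))]
s=snap('scene');P=pts(s);m=blob(s,P,org,(340,270,410,325),(.04,.11));print(P[m].mean(0),rect(P[m]))
a=cv2.resize(s['image'][220:380,310:480],None,fx=3.7,fy=3.7,interpolation=cv2.INTER_CUBIC);cv2.imwrite('pics/lip1.png',a[...,::-1])
E
```

```text
t 2.3 p [0.5521 0.1737 0.0705] yaw 99.13 q [ 0.16  0.42 -0.21  0.95 -0.    1.57] F [-1.   0.7  0.7] w -0.0002
[0.54925882 0.23157976 0.08294075] (array([548.2, 232.2]), array([91.6, 36.1]), 10.76)
```

View pics/lip1.png

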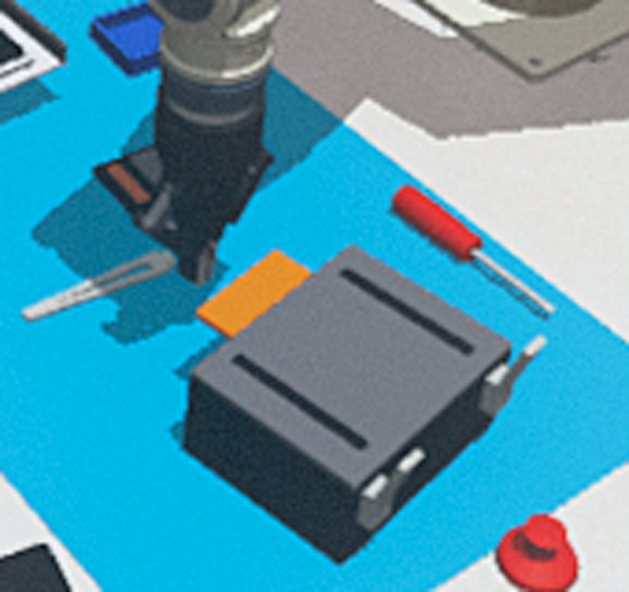

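The crop shows the closed fingers at (200,270), in front of the middle of the orange lip at (260,290) and clear of the tweezers. Creep in to touch.

arm_command:
  dp:
    - [0.012, 0, -0.002]
    - [0.02, 0, -0.002]
    - [0.024, 0, -0.002]
    - [0.026, 0, -0.002]
    - [0.028, 0, -0.002]
    - [0.028, 0, -0.002]
  roll: [0, 0, 0, 0, 0, 0]
  fingers: [-1, -1, -1, -1, -1, -1]

```text
time_s: 3.1
position: [0.5506, 0.2017, 0.0762]
eef_rot: [0.649, 0.761, -0.0, -0.0]
contact_force: [-0.0, -0.0, -0.3]
gripper_width: -0.0001
gripper_force: 0.0
```

arm_command:
  dp:
    - [0.002, 0, 0]
    - [0.004, 0, 0]
    - [0.004, 0, 0]
  roll: [0, 0, 0]
  fingers: [-1, -1, -1]

```text
time_s: 3.48
position: [0.5504, 0.203, 0.0762]
eef_rot: [0.65, 0.76, -0.002, 0.002]
contact_force: [1.4, -13.9, 1.4]
gripper_width: 0.0002
gripper_force: 7.1
```

arm_command:
  dp:
    - [0.001, 0, -0.004]
    - [0.0015, 0, -0.008]
    - [0.002, 0, -0.012]
    - [0.002, 0, -0.016]
    - [0.003, 0, -0.02]
    - [0.004, 0, -0.025]
  roll: [0, 0, 0, 0, 0, 0]
  fingers: [-1, -1, -1, -1, -1, -1]

```text
time_s: 4.22
position: [0.55, 0.2055, 0.1013]
eef_rot: [0.65, 0.76, -0.003, 0.003]
contact_force: [1.3, -23.4, 2.8]
gripper_width: -0.0003
gripper_force: 11.5
```

```bash
cat > lid.py <<'E'
from m import *
org=[((8,130,120),(22,255,255))]
for n,b in(('scene',(330,180,520,340)),('top',(100,200,260,300))):
    s=snap(n);P=pts(s);m=blob(s,P,org,b,(.06,.3));p=P[m]
    print(n,m.sum(),p.mean(0).round(4) if len(p) else '', np.percentile(p,[3,97],axis=0).round(3).tolist() if len(p) else '')
E
python3 lid.py; python3 go.py
```

```text
scene 348 [0.5494 0.234  0.1053] [[0.507, 0.216, 0.101], [0.59, 0.253, 0.11]]
top 0  
t 4.33 p [0.55   0.2055 0.1017] yaw 98.92 q [ 0.22  0.4  -0.15  1.02 -0.01  1.63] F [  2.  -22.6   2.2] w -0.0006
```

The lip has risen about 22 mm (around 8°). Follow its arc.

arm_command:
  dp:
    - [0.004, 0, -0.02]
    - [0.01, 0, -0.04]
    - [0.02, 0, -0.062]
    - [0.031, 0, -0.08]
    - [0.045, 0, -0.096]
    - [0.06, 0, -0.11]
    - [0.078, 0, -0.122]
    - [0.096, 0, -0.13]
  roll: [0, 0, 0, 0, 0, 0, 0, 0]
  fingers: [-1, -1, -1, -1, -1, -1, -1, -1]

```text
time_s: 5.32
position: [0.5342, 0.3049, 0.2319]
eef_rot: [0.649, 0.761, 0.0, 0.0]
contact_force: [-0.1, -0.9, 1.3]
gripper_width: 0.0001
gripper_force: 0.5
```

```bash
python3 lid.py; python3 go.py
```

```text
scene 401 [0.5341 0.3273 0.224 ] [[0.491, 0.314, 0.207], [0.574, 0.339, 0.238]]
top 0  
t 5.42 p [0.5341 0.3059 0.2318] yaw 99.2 q [0.38 0.38 0.15 1.34 0.   1.79] F [-0.5 -0.6  0.3] w 0.0002
```

arm_command:
  dp:
    - [0.018, 0, -0.005]
    - [0.036, 0, -0.01]
    - [0.052, 0, -0.012]
    - [0.068, 0, -0.012]
    - [0.082, 0, -0.012]
    - [0.094, 0, -0.01]
    - [0.106, 0, -0.008]
    - [0.106, 0, -0.008]
  roll: [0, 0, 0, 0, 0, 0, 0, 0]
  fingers: [-1, -1, -1, -1, -1, -1, -1, -1]

```text
time_s: 6.42
position: [0.5171, 0.4097, 0.2388]
eef_rot: [0.648, 0.761, -0.0, -0.0]
contact_force: [-0.2, 0.7, -0.7]
gripper_width: -0.0002
gripper_force: 0.0
```

```bash
python3 lid.py; python3 go.py
```

```text
scene 132 [0.519  0.4374 0.2385] [[0.472, 0.429, 0.219], [0.558, 0.446, 0.245]]
top 0  
t 6.53 p [0.5174 0.409  0.2392] yaw 99.12 q [ 0.54  0.45  0.29  1.41 -0.    1.95] F [-0.7 -0.2 -0.2] w -0.0003
```

The lid is on its stop: the lip is about 52 mm behind the hinge line and 0.24 m high. Back off and turn towards the jig, stopping part way for a clear look.

arm_command:
  dp:
    - [-0.06, 0, -0.005]
    - [-0.12, 0, -0.01]
    - [-0.18, 0, -0.01]
    - [-0.24, 0, -0.01]
    - [-0.28, 0.05, -0.01]
    - [-0.28, 0.1, -0.01]
    - [-0.28, 0.1, -0.01]
    - [-0.28, 0.1, -0.01]
  roll: [0, -0.18, -0.36, -0.54, -0.72, -0.9, -1.08, -1.26]
  fingers: [1, 1, 1, 1, 1, 1, 1, 1]

```text
time_s: 7.52
position: [0.6611, 0.1474, 0.2485]
eef_rot: [0.074, 0.997, -0.0, -0.001]
contact_force: [-0.3, 0.0, 0.2]
gripper_width: 0.0854
gripper_force: 0.0
```

```bash
cat > box.py <<'E'
from m import *
from scipy.spatial import cKDTree
S={n:snap(n) for n in('scene','top')}
red=[((0,130,60),(8,255,255)),((172,130,60),(180,255,255))]; anyc=[((0,0,0),(180,255,255))]; white=[((0,0,150),(180,60,255))]
for n,s in S.items():
    P=pts(s); g=(275,200,325,235) if n=='scene' else (345,222,380,262)
    m=blob(s,P,red,g,(.096,.115)); print(n,'griptop',m.sum(),P[m].mean(0).round(4),rect(P[m]))
    b=(205,190,305,290) if n=='scene' else (322,165,405,225)
    m=blob(s,P,[((0,0,110),(180,60,255))],b,(.108,.122)); m=cv2.morphologyEx(m.astype(np.uint8),cv2.MORPH_CLOSE,np.ones((3,3)))
    c=max(cv2.findContours(m,0,2)[0],key=cv2.contourArea)
    m2=np.zeros_like(m);cv2.drawContours(m2,[c],-1,1,-1); v,u=np.nonzero(m2)
    print(n,'box top',len(u),'ray',rect(np.array([ray(s,a,b_,.115) for a,b_ in zip(u,v)])))
    # door top edge
    b=(255,165,302,225) if n=='scene' else (385,210,440,285)
    m=blob(s,P,[((8,90,20),(22,255,255))],b,(.10,.124)); p=P[m]
    if len(p)>5:
        vx,vy,x0,y0=cv2.fitLine(p[:,:2].astype(np.float32),cv2.DIST_HUBER,0,.01,.01).ravel(); t=(p[:,0]-x0)*vx+(p[:,1]-y0)*vy; a=np.percentile(t,[1,99])
        print(n,'door',len(p),'ang',np.degrees(np.arctan2(vy,vx)).round(1),[(round(float(x0+k*vx),4),round(float(y0+k*vy),4)) for k in a])
    # tray front lip: dark
    b=(285,200,335,250) if n=='scene' else (330,250,398,275)
    m=blob(s,P,[((0,0,0),(180,255,110))],b,(.058,.076)); p=P[m]
    if len(p)>5: print(n,'traylip',len(p),p.mean(0).round(4),rect(p))
E
python3 box.py; python3 lid.py; python3 go.py
```

```text
scene griptop 87 [ 0.545  -0.1718  0.1025] (array([ 545.2, -171.5]), array([50.8, 26.2]), 2.97)
scene box top 2314 ray (array([ 670.4, -188.9]), array([210. , 233.8]), 0.34)
scene door 72 ang 28.1 [(0.4454, -0.3638), (0.5933, -0.2849)]
scene traylip 302 [ 0.5348 -0.1615  0.0664] (array([ 527.4, -183.3]), array([154. ,  88.9]), 88.3)
top griptop 111 [ 0.539  -0.1772  0.1036] (array([ 539.4, -177.1]), array([21.4, 47.9]), 88.89)
top box top 3276 ray (array([ 683.7, -178.1]), array([171.1, 190.3]), 1.1)
top door 248 ang 28.1 [(0.4417, -0.3634), (0.598, -0.2801)]
top traylip 239 [ 0.495  -0.1758  0.0661] (array([ 496.1, -180.9]), array([ 47.4, 161. ]), 1.0)
scene 128 [0.5209 0.4375 0.2381] [[0.472, 0.429, 0.216], [0.558, 0.445, 0.245]]
top 67 [0.509  0.4334 0.2409] [[0.47, 0.425, 0.235], [0.548, 0.442, 0.247]]
t 7.72 p [0.6604 0.148  0.2495] yaw 171.03 q [ 0.1   0.48  0.37  1.46 -0.    0.25] F [-0.1 -0.   0.1] w 0.0855
```

```bash
python3 go.py 0.542,-0.1745,0.2,180.7 0.542,-0.1745,0.093,180.7
```

```text
t 7.72 p [0.6604 0.148  0.2495] yaw 171.03 q [ 0.1   0.48  0.37  1.46 -0.    0.25] F [-0.1 -0.   0.1] w 0.0855
0.542,-0.1745,0.2,180.7 dp [0.0667, -0.337, 0.0495] roll -0.169
0.542,-0.1745,0.093,180.7 dp [0.0667, -0.337, 0.1565] roll -0.169
```

arm_command:
  dp:
    - [0.067, -0.337, 0.02]
    - [0.067, -0.337, 0.03]
    - [0.067, -0.337, 0.049]
    - [0.067, -0.337, 0.049]
    - [0.067, -0.337, 0.049]
    - [0.067, -0.337, 0.049]
    - [0.067, -0.337, 0.049]
    - [0.067, -0.337, 0.049]
  roll: [-0.169, -0.169, -0.169, -0.169, -0.169, -0.169, -0.169, -0.169]
  fingers: [1, 1, 1, 1, 1, 1, 1, 1]

```text
time_s: 8.72
position: [0.5433, -0.1743, 0.2007]
eef_rot: [-0.007, 1.0, 0.0, 0.0]
contact_force: [0.4, 1.0, 0.1]
gripper_width: 0.0851
gripper_force: 0.0
```

```bash
python3 go.py 0.542,-0.1745,0.093,180.7
```

```text
t 8.72 p [ 0.5433 -0.1743  0.2007] yaw -179.14 q [-0.46  0.31 -0.03  1.23  0.   -0.47] F [0.4 1.  0.1] w 0.0851
0.542,-0.1745,0.093,180.7 dp [0.0014, -0.0002, 0.1077] roll 0.003
```

arm_command:
  dp:
    - [0.001, 0, 0.04]
    - [0.001, 0, 0.075]
    - [0.001, 0, 0.095]
    - [0.001, 0, 0.104]
    - [0.001, 0, 0.107]
    - [0.001, 0, 0.107]
    - [0.001, 0, 0.107]
  roll: [0, 0, 0, 0, 0, 0, 0]
  fingers: [1, 1, 1, 1, 0.4, -0.2, -0.3]

```text
time_s: 9.6
position: [0.5427, -0.1747, 0.0941]
eef_rot: [-0.009, 1.0, -0.0, 0.001]
contact_force: [-1.0, 0.2, -0.1]
gripper_width: 0.0323
gripper_force: 0.0
```

```bash
python3 - <<'E'
from h import *
s=snap('scene');a=cv2.resize(s['image'][150:270,230:380],None,fx=4,fy=4,interpolation=cv2.INTER_CUBIC);cv2.imwrite('pics/grip1.png',a[...,::-1])
E
python3 go.py
```

```text
t 9.65 p [ 0.5426 -0.1748  0.094 ] yaw -179.02 q [-0.46  0.38 -0.21  0.98  0.   -0.48] F [ 0.5  0.2 -0.7] w 0.0298
```

View pics/grip1.png

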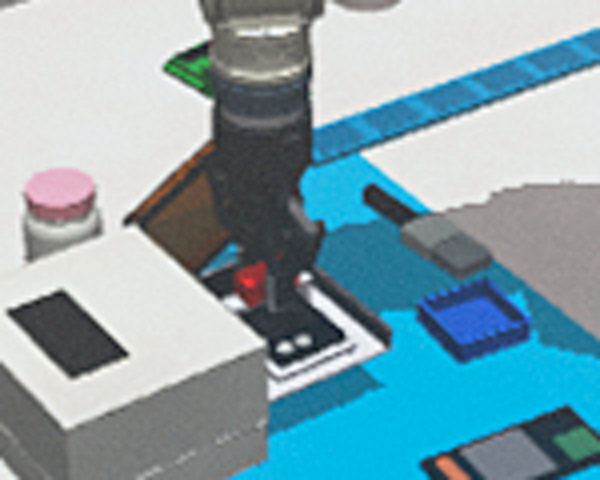

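The red grip at (250,285) sits between the fingers (the near finger is at (278,290)), about centred. Close, then lift slightly.

arm_command:
  dp:
    - [0, 0, 0]
    - [0, 0, 0]
    - [0, 0, 0]
    - [0, 0, 0]
    - [0, 0, -0.003]
    - [0, 0, -0.012]
    - [0, 0, -0.03]
    - [0, 0, -0.03]
  roll: [0, 0, 0, 0, 0, 0, 0, 0]
  fingers: [-1, -1, -1, -1, -1, -1, -1, -1]

```text
time_s: 10.65
position: [0.5429, -0.175, 0.1245]
eef_rot: [-0.009, 1.0, -0.001, 0.001]
contact_force: [0.6, 0.2, -3.8]
gripper_width: 0.021
gripper_force: 58.9
```

```bash
python3 go.py 0.542,-0.1745,0.22
```

```text
t 10.65 p [ 0.5429 -0.175   0.1245] yaw -179.02 q [-0.46  0.35 -0.16  1.05 -0.   -0.48] F [ 0.6  0.2 -3.8] w 0.021
0.542,-0.1745,0.22 dp [0.0007, 0.0004, -0.0955] roll 0.0
```

arm_command:
  dp:
    - [0, 0, -0.03]
    - [0, 0, -0.065]
    - [0, 0, -0.1]
    - [0, 0.03, -0.11]
    - [0, 0.07, -0.11]
    - [0, 0.11, -0.11]
    - [0, 0.15, -0.11]
    - [0, 0.19, -0.11]
  roll: [0, 0, 0, 0, 0.15, 0.3, 0.45, 0.6]
  fingers: [-1, -1, -1, -1, -1, -1, -1, -1]

```text
time_s: 11.65
position: [0.5387, 0.0166, 0.2327]
eef_rot: [0.29, 0.957, -0.0, -0.0]
contact_force: [0.8, -0.6, -3.3]
gripper_width: 0.0209
gripper_force: 59.3
```

```bash
cat > case.py <<'E'
from m import *
for n,b in(('scene',(330,260,480,375)),('top',(150,195,245,300))):
    s=snap(n);P=pts(s)
    # rim: dark, z near .075; floor near .005
    for nm,zr in(('rim',(.068,.081)),('floor',(-.003,.014))):
        m=blob(s,P,[((0,0,0),(180,255,90))],b,zr); p=P[m]
        if len(p)<20: print(n,nm,len(p)); continue
        print(n,nm,len(p),'z',np.median(p[:,2]).round(4),rect(p), 'mean',p.mean(0).round(4))
s=snap('top'); cv2.imwrite('pics/case1.png',cv2.resize(s['image'][190:310,140:290],None,fx=4,fy=4,interpolation=cv2.INTER_CUBIC)[...,::-1])
E
python3 case.py; python3 go.py
```

```text
scene rim 438 z 0.0733 (array([531.6, 324.2]), array([187.3, 157.9]), 10.01) mean [0.5497 0.3037 0.0733]
scene floor 523 z 0.0086 (array([476.1, 226.7]), array([427.4, 254.1]), 65.86) mean [0.5096 0.2091 0.0084]
top rim 392 z 0.0739 (array([529. , 316.4]), array([182.1, 146.9]), 9.87) mean [0.525  0.3246 0.074 ]
top floor 388 z 0.0054 (array([537.9, 322.4]), array([200.6, 157.3]), 9.48) mean [0.5319 0.3493 0.0056]
t 11.8 p [0.5386 0.017  0.2328] yaw 146.76 q [-0.12  0.25 -0.04  1.29  0.    0.46] F [ 0.2 -1.1 -3.1] w 0.0208
```

View pics/case1.png

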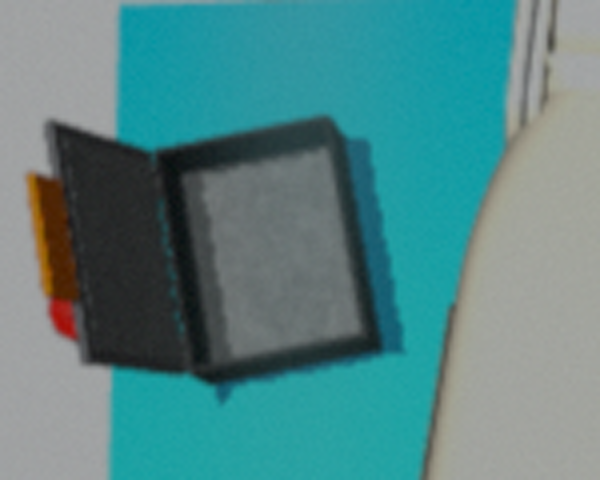

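The case is open and empty. Its pale floor is centred near crop (270,255), and the lid leans back at left on its stop. Carry the jig over the case centre at (0.531, 0.316), yaw 99.6°.

```bash
python3 go.py 0.531,0.316,0.2328,99.6
```

```text
t 11.8 p [0.5386 0.017  0.2328] yaw 146.76 q [-0.12  0.25 -0.04  1.29  0.    0.46] F [ 0.2 -1.1 -3.1] w 0.0208
0.531,0.316,0.2328,99.6 dp [0.1703, 0.2459, 0.0] roll 0.823
```

arm_command:
  dp:
    - [0.02, 0.03, 0]
    - [0.045, 0.065, 0]
    - [0.07, 0.1, 0]
    - [0.095, 0.138, 0]
    - [0.12, 0.174, 0]
    - [0.143, 0.206, 0]
    - [0.16, 0.23, 0]
    - [0.17, 0.246, 0]
  roll: [0.12, 0.24, 0.36, 0.48, 0.6, 0.7, 0.78, 0.823]
  fingers: [-1, -1, -1, -1, -1, -1, -1, -1]

```text
time_s: 12.8
position: [0.5328, 0.3148, 0.2325]
eef_rot: [0.646, 0.763, -0.0, -0.0]
contact_force: [0.8, -0.3, -3.4]
gripper_width: 0.0212
gripper_force: 59.7
```

```bash
python3 go.py 0.531,0.316,0.065,99.6
python3 - <<'E'
from m import *
red=[((0,130,60),(8,255,255)),((172,130,60),(180,255,255))]
s=snap('top');cv2.imwrite('pics/over1.png',np.hstack([cv2.resize(s['image'][190:310,150:260],None,fx=3.6,fy=3.6)[...,::-1],cv2.resize(snap('scene')['image'][230:350,350:460],None,fx=3.6,fy=3.6)[...,::-1]]))
E
```

```text
t 12.8 p [0.5328 0.3148 0.2325] yaw 99.45 q [ 0.4   0.38  0.16  1.35 -0.    1.8 ] F [ 0.8 -0.3 -3.4] w 0.0212
0.531,0.316,0.065,99.6 dp [0.0015, -0.0014, 0.1675] roll -0.003
```

View pics/over1.png

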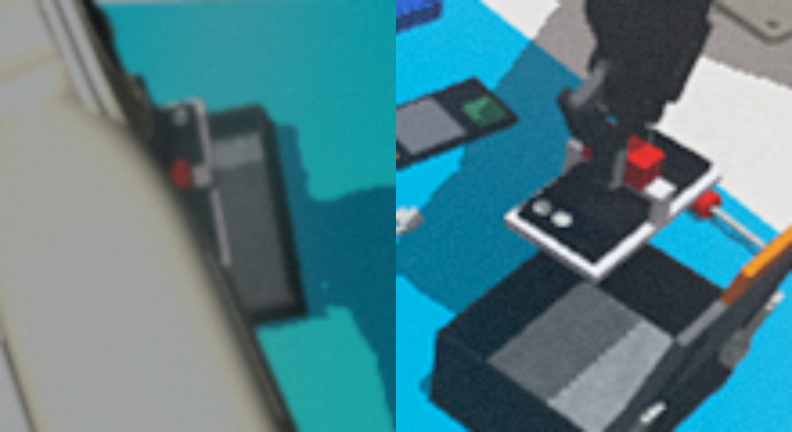

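The jig hangs level and in line with the case below. Lower it.

arm_command:
  dp:
    - [0, -0.001, 0.03]
    - [0.001, -0.001, 0.06]
    - [0.001, -0.001, 0.09]
    - [0.001, -0.001, 0.115]
    - [0.001, -0.001, 0.135]
    - [0.001, -0.001, 0.15]
    - [0.001, -0.001, 0.162]
    - [0.001, -0.001, 0.168]
  roll: [0, 0, 0, 0, 0, 0, 0, 0]
  fingers: [-1, -1, -1, -1, -1, -1, -1, -1]

```text
time_s: 13.9
position: [0.5314, 0.3148, 0.0647]
eef_rot: [0.646, 0.763, -0.0, -0.0]
contact_force: [-0.7, -0.4, -2.6]
gripper_width: 0.021
gripper_force: 59.6
```

arm_command:
  dp:
    - [0, 0, 0.004]
    - [0, 0, 0.008]
    - [0, 0, 0.011]
    - [0, 0, 0.013]
    - [0, 0, 0.0145]
    - [0, 0, 0.0145]
  roll: [0, 0, 0, 0, 0, 0]
  fingers: [-1, -1, -1, -1, -1, -1]

```text
time_s: 14.65
position: [0.5313, 0.3151, 0.0507]
eef_rot: [0.646, 0.763, -0.0, -0.0]
contact_force: [0.5, -0.5, -3.3]
gripper_width: 0.0212
gripper_force: 59.6
```

arm_command:
  dp:
    - [0, 0, 0.0007]
    - [0, 0, 0.0014]
    - [0, 0, 0.0014]
  roll: [0, 0, 0]
  fingers: [-1, -1, -1]

```text
time_s: 15.02
position: [0.5313, 0.3151, 0.0494]
eef_rot: [0.646, 0.763, -0.0, -0.0]
contact_force: [0.1, -0.3, -2.1]
gripper_width: 0.0211
gripper_force: 59.6
```

arm_command:
  dp:
    - [0, 0, 0.0006]
    - [0, 0, 0.001]
    - [0, 0, 0.001]
  roll: [0, 0, 0]
  fingers: [-1, -1, -1]

```text
time_s: 15.4
position: [0.5314, 0.3152, 0.0491]
eef_rot: [0.646, 0.763, 0.0, 0.0]
contact_force: [-2.6, -1.2, 4.5]
gripper_width: 0.0205
gripper_force: 60.7
```

Resting on the floor (the force went from -3.4 to +4.5 N). Release and rise straight up.

arm_command:
  dp:
    - [0, 0, 0]
    - [0, 0, 0]
    - [0, 0, 0]
    - [0, 0, -0.02]
    - [0, 0, -0.05]
    - [0, 0, -0.1]
    - [0, 0, -0.16]
    - [0, 0, -0.18]
  roll: [0, 0, 0, 0, 0, 0, 0, 0]
  fingers: [-0.2, 0.3, 0.3, 0.3, 0.3, 0.3, 0.3, 0.3]

```text
time_s: 16.4
position: [0.5322, 0.3155, 0.2325]
eef_rot: [0.646, 0.763, 0.002, 0.001]
contact_force: [-0.3, 0.1, -0.8]
gripper_width: 0.0557
gripper_force: 0.0
```

```bash
python3 go.py 0.40,-0.1,0.2,180
```

```text
t 16.4 p [0.5322 0.3155 0.2325] yaw 99.46 q [0.4  0.38 0.16 1.34 0.   1.81] F [-0.3  0.1 -0.8] w 0.0557
0.40,-0.1,0.2,180 dp [-0.3882, -0.1989, 0.0309] roll -1.406
```

arm_command:
  dp:
    - [-0.388, -0.199, 0.01]
    - [-0.388, -0.199, 0.02]
    - [-0.388, -0.199, 0.031]
    - [-0.388, -0.199, 0.031]
    - [-0.388, -0.199, 0.031]
    - [-0.388, -0.199, 0.031]
    - [-0.388, -0.199, 0.031]
    - [-0.388, -0.199, 0.031]
  roll: [-0.18, -0.36, -0.54, -0.72, -0.9, -1.08, -1.26, -1.406]
  fingers: [-1, -1, -1, -1, -1, -1, -1, -1]

```text
time_s: 17.4
position: [0.3988, -0.1001, 0.1976]
eef_rot: [0.03, 1.0, -0.0, 0.0]
contact_force: [0.5, 0.5, 0.1]
gripper_width: 0.0
gripper_force: 0.0
```

```bash
python3 go.py 0.42,-0.177,0.2,180.8 0.42,-0.177,0.079,180.8
python3 - <<'E'
from m import *
for n,b in(('scene',(250,190,345,265)),('top',(325,220,402,280))):
    s=snap(n);P=pts(s)
    m=blob(s,P,[((0,0,0),(180,255,130))],b,(.06,.078)); p=P[m]
    print(n,len(p),rect(p),np.percentile(p,[2,98],axis=0).round(4).tolist())
    c=(355,265,470,355) if n=='scene' else (165,200,245,295)
    for nm,hs,z in(('grip',[((0,130,60),(8,255,255)),((172,130,60),(180,255,255))],(.02,.075)),('alu',[((0,0,130),(180,50,255))],(.006,.04))):
        m=blob(s,P,hs,c,z);p=P[m]; print(n,nm,len(p),p.mean(0).round(4),rect(p))
s=snap('scene'); t=snap('top')
cv2.imwrite('pics/mid.png',np.hstack([cv2.resize(s['image'][260:370,340:470],None,fx=3,fy=3),cv2.resize(t['image'][195:305,160:290],None,fx=3,fy=3)])[...,::-1])
E
```

```text
t 17.4 p [ 0.3988 -0.1001  0.1976] yaw 176.6 q [-0.45  0.04 -0.37  1.15 -0.   -0.39] F [0.5 0.5 0.1] w 0.0
0.42,-0.177,0.2,180.8 dp [-0.0257, -0.0755, -0.0024] roll -0.073
0.42,-0.177,0.079,180.8 dp [-0.0257, -0.0755, 0.1186] roll -0.073
scene 381 (array([ 594.4, -221. ]), array([324.5, 266.1]), 81.52) [[0.4526, -0.3584, 0.0602], [0.7357, -0.0786, 0.0774]]
scene grip 283 [0.4539 0.2739 0.042 ] (array([426.7, 265.1]), array([273.5,  70.8]), 30.83)
scene alu 271 [0.4918 0.2519 0.0148] (array([471.9, 232.7]), array([306.4, 304. ]), 39.34)
top 68 (array([ 538.8, -194.1]), array([134.1, 208.5]), 3.01) [[0.475, -0.2966, 0.0603], [0.6058, -0.0879, 0.0765]]
top grip 98 [0.5292 0.3129 0.0569] (array([527.9, 313. ]), array([45.1, 28.9]), 82.74)
top alu 133 [0.532  0.3163 0.0154] (array([596.5, 353.4]), array([305.8, 116.9]), 30.51)
```

View pics/mid.png

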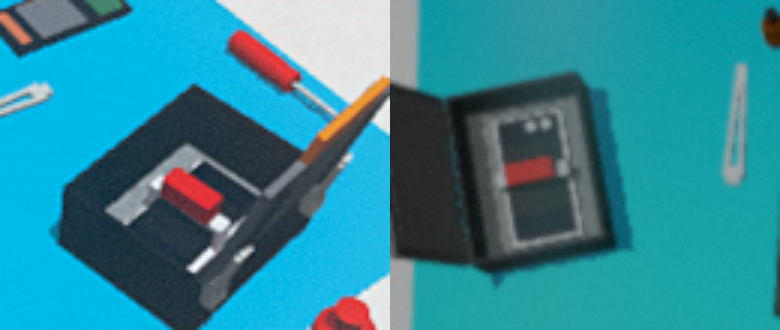

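The jig lies flat and centred on the case floor and the lid is still back. Next, the tray: go in front of its lip.

arm_command:
  dp:
    - [-0.026, -0.04, 0]
    - [-0.026, -0.076, 0.02]
    - [-0.026, -0.076, 0.07]
    - [-0.026, -0.076, 0.117]
    - [-0.026, -0.076, 0.117]
    - [-0.026, -0.076, 0.117]
  roll: [-0.073, -0.073, -0.073, -0.073, -0.073, -0.073]
  fingers: [-1, -1, -1, -1, -1, -1]

```text
time_s: 18.35
position: [0.4217, -0.1757, 0.082]
eef_rot: [-0.005, 1.0, -0.0, 0.001]
contact_force: [0.5, -0.1, 0.9]
gripper_width: 0.0003
gripper_force: 0.0
```

```bash
python3 go.py
```

```text
t 18.35 p [ 0.4217 -0.1757  0.082 ] yaw -179.47 q [-0.58  0.22 -0.49  0.86  0.   -0.59] F [ 0.5 -0.1  0.9] w 0.0003
```

arm_command:
  dp:
    - [-0.005, 0, 0.006]
    - [-0.015, 0, 0.006]
    - [-0.03, 0, 0.006]
    - [-0.055, 0, 0.006]
    - [-0.08, 0, 0.006]
    - [-0.105, 0, 0.006]
    - [-0.128, 0, 0.006]
    - [-0.145, 0, 0.006]
  roll: [0, 0, 0, 0, 0, 0, 0, 0]
  fingers: [-1, -1, -1, -1, -1, -1, -1, -1]

```text
time_s: 19.35
position: [0.5672, -0.1743, 0.0745]
eef_rot: [-0.005, 1.0, 0.0, -0.0]
contact_force: [-1.7, 0.1, 1.5]
gripper_width: 0.0001
gripper_force: 0.9
```

arm_command:
  dp:
    - [-0.008, 0, 0]
    - [-0.014, 0, 0]
    - [-0.018, 0, 0]
    - [-0.02, 0, 0]
    - [-0.02, 0, 0]
  roll: [0, 0, 0, 0, 0]
  fingers: [-1, -1, -1, -1, -1]

```text
time_s: 19.98
position: [0.5856, -0.1745, 0.0746]
eef_rot: [-0.004, 1.0, -0.0, 0.0]
contact_force: [0.4, 0.2, -0.6]
gripper_width: -0.0
gripper_force: 0.3
```

arm_command:
  dp:
    - [-0.002, 0, 0]
    - [-0.004, 0, 0]
    - [-0.006, 0, 0]
    - [-0.006, 0, 0]
  roll: [0, 0, 0, 0]
  fingers: [-1, -1, -1, -1]

```text
time_s: 20.48
position: [0.5884, -0.1741, 0.0738]
eef_rot: [-0.004, 1.0, 0.0, -0.003]
contact_force: [-15.2, -0.6, -0.4]
gripper_width: -0.0
gripper_force: 0.0
```

The tray is fully in: a firm stop at 15 N with the tool front at about x = 0.600. Back off, rise, and go round to the door's outer side.

arm_command:
  dp:
    - [0.03, 0, 0]
    - [0.075, 0, 0]
    - [0.08, 0, -0.06]
    - [0.08, 0, -0.12]
    - [0.085, 0.06, -0.125]
    - [0.088, 0.12, -0.125]
    - [0.09, 0.18, -0.125]
    - [0.09, 0.212, -0.125]
  roll: [0, 0, 0, 0, 0, 0, 0, 0]
  fingers: [-1, -1, -1, -1, -1, -1, -1, -1]

```text
time_s: 21.48
position: [0.4995, 0.0392, 0.2002]
eef_rot: [-0.005, 1.0, 0.0, 0.001]
contact_force: [0.9, -0.3, -0.1]
gripper_width: 0.0002
gripper_force: 0.0
```

```bash
python3 go.py 0.497,-0.386,0.08
python3 - <<'E'
from m import *
for n in('scene','top'):
    s=snap(n);P=pts(s); b=(200,180,275,225) if n=='scene' else (405,190,455,245)
    m=blob(s,P,[((140,30,100),(179,140,255))],b,(.06,.1)); print(n,'tub',m.sum(),P[m].mean(0).round(3))
    b=(240,165,302,225) if n=='scene' else (385,210,440,285)
    m=blob(s,P,[((8,90,20),(22,255,255))],b,(.10,.124)); print('door',m.sum(),np.percentile(P[m],[2,98],axis=0).round(3).tolist())
E
```

```text
t 21.48 p [0.4995 0.0392 0.2002] yaw -179.38 q [-0.09  0.19 -0.19  1.19  0.   -0.1 ] F [ 0.9 -0.3 -0.1] w 0.0002
0.497,-0.386,0.08 dp [0.0073, -0.4252, 0.1201] roll 0.0
scene tub 186 [ 0.612 -0.388  0.083]
door 61 [[0.449, -0.363, 0.109], [0.591, -0.289, 0.116]]
top tub 264 [ 0.604 -0.397  0.084]
door 248 [[0.444, -0.363, 0.103], [0.595, -0.282, 0.12]]
```

The sign slipped (tool y is world +y here), but the move was harmless up high. Go to the door side.

arm_command:
  dp:
    - [0.007, -0.06, 0]
    - [0.007, -0.12, 0]
    - [0.007, -0.18, 0]
    - [0.007, -0.24, 0]
    - [0.007, -0.3, 0]
    - [0.007, -0.36, 0]
    - [0.007, -0.425, 0]
    - [0.007, -0.425, 0]
  roll: [0, 0, 0, 0, 0, 0, 0, 0]
  fingers: [-1, -1, -1, -1, -1, -1, -1, -1]

```text
time_s: 22.58
position: [0.4955, -0.3932, 0.1985]
eef_rot: [-0.002, 1.0, -0.0, -0.0]
contact_force: [-0.1, 0.1, -0.3]
gripper_width: 0.0001
gripper_force: 0.0
```

```bash
python3 go.py 0.497,-0.386,0.08,180.6
```

```text
t 22.57 p [ 0.4955 -0.3932  0.1985] yaw -179.76 q [-0.8   0.42  0.13  1.28 -0.   -0.81] F [-0.1  0.1 -0.3] w 0.0001
0.497,-0.386,0.08,180.6 dp [-0.0015, 0.0073, 0.1185] roll -0.006
```

arm_command:
  dp:
    - [0, 0, 0.04]
    - [0, 0, 0.08]
    - [0, 0, 0.118]
    - [0, 0, 0.118]
  roll: [0, 0, 0, 0]
  fingers: [-1, -1, -1, -1]

```text
time_s: 23.08
position: [0.4953, -0.387, 0.0793]
eef_rot: [-0.005, 1.0, 0.002, -0.002]
contact_force: [0.3, -0.6, -0.8]
gripper_width: 0.0001
gripper_force: 0.0
```

```bash
python3 go.py .4876,-.368,.08 .4689,-.339,.08 .4565,-.300,.08 .4539,-.264,.08 .461,-.227,.08 .4778,-.1923,.08 .5041,-.1624,.08 .5385,-.1403,.08
```

```text
t 23.07 p [ 0.4953 -0.387   0.0793] yaw -179.48 q [-0.8   0.48 -0.08  1.02  0.   -0.81] F [ 0.3 -0.6 -0.8] w 0.0001
.4876,-.368,.08 dp [0.0075, 0.019, -0.0006] roll 0.0
.4689,-.339,.08 dp [0.0259, 0.0482, -0.0004] roll 0.0
.4565,-.300,.08 dp [0.038, 0.0873, -0.0002] roll 0.0
.4539,-.264,.08 dp [0.0402, 0.1233, -0.0001] roll 0.0
.461,-.227,.08 dp [0.0328, 0.1603, 0.0] roll 0.0
.4778,-.1923,.08 dp [0.0157, 0.1948, 0.0001] roll 0.0
.5041,-.1624,.08 dp [-0.0109, 0.2245, 0.0001] roll 0.0
.5385,-.1403,.08 dp [-0.0455, 0.2463, 0.0001] roll 0.0
```

arm_command:
  dp:
    - [0.008, 0.019, 0]
    - [0.017, 0.034, 0]
    - [0.026, 0.048, 0]
    - [0.032, 0.067, 0]
    - [0.038, 0.087, 0]
    - [0.04, 0.105, 0]
    - [0.04, 0.123, 0]
    - [0.038, 0.141, 0]
  roll: [0, 0, 0, 0, 0, 0, 0, 0]
  fingers: [-1, -1, -1, -1, -1, -1, -1, -1]

```text
time_s: 24.08
position: [0.4576, -0.2467, 0.0821]
eef_rot: [-0.004, 1.0, -0.0, 0.0]
contact_force: [-0.1, -0.5, 0.1]
gripper_width: 0.0006
gripper_force: 0.0
```

```bash
python3 go.py .461,-.227,.08 .4778,-.1923,.08 .5041,-.1624,.08 .5385,-.1403,.08 .573,-.1295,.08;  python3 - <<'E'
from m import *
for n,b in(('scene',(240,180,345,270)),('top',(325,210,440,285))):
    s=snap(n);P=pts(s); m=blob(s,P,[((8,90,20),(22,255,255))],b,(.10,.124)); print('door',m.sum(),rect(P[m]),P[m].mean(0))
E
```

```text
t 24.07 p [ 0.4576 -0.2467  0.0821] yaw -179.49 q [-0.66  0.31 -0.35  0.91 -0.   -0.66] F [-0.1 -0.5  0.1] w 0.0006
.461,-.227,.08 dp [-0.0036, 0.0197, 0.0021] roll 0.0
.4778,-.1923,.08 dp [-0.0207, 0.0542, 0.002] roll 0.0
.5041,-.1624,.08 dp [-0.0473, 0.0839, 0.002] roll 0.0
.5385,-.1403,.08 dp [-0.0819, 0.1057, 0.0021] roll 0.0
.573,-.1295,.08 dp [-0.1165, 0.1162, 0.0021] roll 0.0
door 81 (array([ 514.7, -232. ]), array([ 20.3, 171.2]), 63.36) [ 0.50983932 -0.22932869  0.11096283]
door 12 (array([ 586.5, -270.6]), array([ 5.4, 19.4]), 60.36) [ 0.58780695 -0.27072981  0.11320784]
```

The door follows the tool and is now about 63° open. Carry on round the arc.

arm_command:
  dp:
    - [-0.004, 0.02, 0.002]
    - [-0.012, 0.037, 0.002]
    - [-0.021, 0.054, 0.002]
    - [-0.034, 0.07, 0.002]
    - [-0.048, 0.084, 0.002]
    - [-0.065, 0.096, 0.002]
    - [-0.082, 0.106, 0.002]
    - [-0.096, 0.11, 0.002]
  roll: [0, 0, 0, 0, 0, 0, 0, 0]
  fingers: [-1, -1, -1, -1, -1, -1, -1, -1]

```text
time_s: 25.18
position: [0.5534, -0.136, 0.0794]
eef_rot: [-0.005, 1.0, 0.0, -0.0]
contact_force: [-0.5, -0.0, 0.8]
gripper_width: -0.0002
gripper_force: 0.0
```

arm_command:
  dp:
    - [-0.008, 0.002, 0]
    - [-0.014, 0.003, 0]
    - [-0.019, 0.003, 0]
    - [-0.022, 0.003, 0]
    - [-0.022, 0.003, 0]
  roll: [0, 0, 0, 0, 0]
  fingers: [-1, -1, -1, -1, -1]

```text
time_s: 25.8
position: [0.5743, -0.1337, 0.0796]
eef_rot: [-0.004, 1.0, -0.0, 0.0]
contact_force: [-0.1, -0.1, 0.7]
gripper_width: -0.0001
gripper_force: 0.0
```

arm_command:
  dp:
    - [-0.002, 0, 0]
    - [-0.004, 0, 0]
    - [-0.006, 0, 0]
    - [-0.006, 0, 0]
  roll: [0, 0, 0, 0]
  fingers: [-1, -1, -1, -1]

```text
time_s: 26.3
position: [0.5746, -0.1323, 0.0781]
eef_rot: [-0.005, 1.0, 0.001, -0.006]
contact_force: [-23.0, 2.3, 3.0]
gripper_width: -0.0001
gripper_force: 0.0
```

Firm stop (23 N) where the shut door should be. Back off, rise, and check everything.

arm_command:
  dp:
    - [0.02, 0, 0]
    - [0.06, 0, 0]
    - [0.1, 0, -0.03]
    - [0.1, 0, -0.09]
    - [0.1, 0, -0.15]
    - [0.13, 0.05, -0.17]
    - [0.15, 0.1, -0.17]
    - [0.15, 0.1, -0.17]
  roll: [0, 0, 0, 0, 0, 0, 0, 0]
  fingers: [-1, -1, -1, -1, -1, -1, -1, -1]

```text
time_s: 27.3
position: [0.4278, -0.0325, 0.2505]
eef_rot: [-0.006, 1.0, -0.0, 0.001]
contact_force: [-0.8, 0.0, -0.4]
gripper_width: 0.0002
gripper_force: 0.0
```

```bash
python3 go.py; python3 lid.py
python3 - <<'E'
from m import *
s=snap('scene');t=snap('top')
for n,s_,b in(('scene',s,(230,190,330,290)),('top',t,(325,205,400,260))):
    P=pts(s_)
    m=blob(s_,P,[((5,80,20),(25,255,255))],b,(.10,.124)); print(n,'door',m.sum(),rect(P[m]) if m.sum()>4 else '')
cv2.imwrite('pics/end.png',np.hstack([cv2.resize(s['image'][160:380,200:480],None,fx=1.43,fy=1.43),cv2.resize(t['image'][110:330,150:430],None,fx=1.43,fy=1.43)])[...,::-1])
E
```

```text
t 27.3 p [ 0.4278 -0.0325  0.2505] yaw -179.31 q [-0.27  0.05 -0.23  1.29  0.   -0.28] F [-0.8  0.  -0.4] w 0.0002
scene 129 [0.52   0.4375 0.2388] [[0.472, 0.43, 0.218], [0.558, 0.446, 0.245]]
top 68 [0.5088 0.4332 0.2417] [[0.47, 0.425, 0.237], [0.547, 0.441, 0.247]]
scene door 83 (array([ 594.4, -178.4]), array([ 11.5, 177.2]), 1.16)
top door 268 (array([ 592.1, -178.9]), array([ 15.9, 181. ]), 0.64)
```

View pics/end.png

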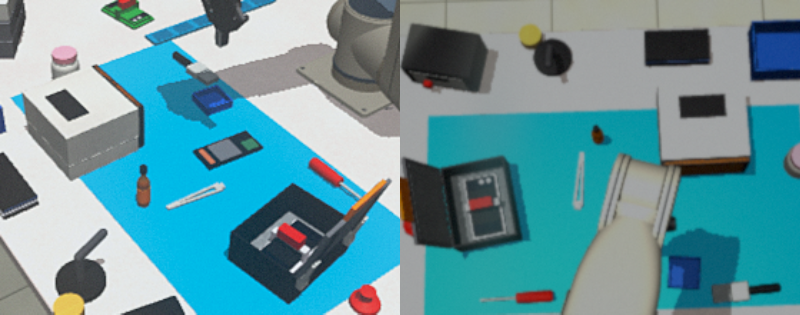

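The pictures show the door shut flat along the box front (left half (120,100), right half (705,165); within about 0.5° of the box's angle). The jig lies flat in the open case, the lid is on its stop, and the bystanders have not moved. Hand in.

```bash
python3 -c "
from rig import manip; print(manip.hand_in())"
```

```text
the job is handed in; nothing more can be done
None
```

I handed the job in at about 27 s: the lid rests open on its stop, the jig lies level on the case floor, the tray is fully in, the amber door is shut, and the other things look unmoved in the last pictures; no verdict was returned.

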